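# Close the key dish: cover on, snap cap pressed home

### The arm

A 6-joint arm with a two-finger parallel gripper is mounted at the origin on the work surface. World frame = base frame: x ahead of the robot, y to its left, z up, the work surface at z = 0. Lengths are in m, angles in rad, forces in N, time in s.
With the tool pointing down it reaches from about 0.275 to 0.725 m from the base axis. Payload 5.6 kg.
Tool frame: the origin (TCP) lies at the very end of the fingers, on their centre line; the grasp point (between the pads) lies 19 mm behind it (robot.grasp_offset is the distance from the TCP to the grasp point, in m); z points along the fingers, x is the direction in which the jaws open and shut, and the axes are right-handed (so a half turn about z gives the same grasp; the last joint's range is limited). The gripper opens to 85 mm and grips with 20 to 120 N. Pads are 22 mm wide; open, the fingers measure 114 mm over their backs; the gripper's body (76 mm by 85 mm) begins 54 mm behind the grasp point. The pads swing forward as they close: fully open they stand 13 mm farther back than shut.
Start: joints at [-0.932, 0.255, 0.108, 0, -1.424, -0.285], TCP at [0.191, -0.516, 0.231] pointing down, gripper open.
Joint ranges: [-2.95, 2.95], [-1.21, 1.97], [-1.09, 1.5], [-2.87, 1.71], [-2.94, -0.07], [-3.05, 3.05]. Speed limits (rad/s): [2.57, 2.57, 3.14, 3.14, 3.14, 3.14].

### API

Orientations are given as [roll, pitch, yaw] about the fixed x, y, z axes, in that order (R = Rz(yaw) Ry(pitch) Rx(roll)).
In Python, from workcell import robot gives the robot as it stands.
- The arm moves only by the tool carry_out, never from a script. Its argument "series" is a list of rows, each an object with "slide": the shift along the tool's x, y, z in mm, a list of three; "angular": the turn, a rotation vector about the tool's x, y, z in rad, a list of three; "fingers": the opening, from 0 (shut) to 1 (fully open). A call has 1 to 12 rows; each row shifts and turns the pose as measured when the row begins, along the tool's axes as they then stand; what a row does not reach is not made up. A row lasts 1/12 s, in which the tool goes at most 41.7 mm and 7.16 degrees, less where a joint would pass 70% of its speed; a pose out of reach is approached as far as the arm can. A call with a gripper value outside its range is refused whole. The fingers move at their own pace and stop on an object; "grip_force" is the grip in N (left out, the last holds). Time passes only in rows, so rows that do not move let the fingers close. It gives the time, the measured TCP pose, the force and the opening at its end, in the units of the state.
- robot.read_state(): the state, without advancing time (a new reading comes with each control period).
- robot.camera(name): name is "side" or "top" or "wrist"; returns the picture (400x640x3 uint8, blue, green, red); there is no depth.
- robot.calibration(name): a dict with "intrinsics" (3x3 intrinsics, pixels), "xyz" and "attitude" of the camera in the world; the wrist camera has in their place "mount" (4x4, takes a point from camera to tool coordinates, whose origin is the TCP and whose axes are the tool frame's). Camera axes: x right, y down, z forward; pixel columns grow to the right and rows downward; lengths in m; the calibration is good to about 2 mm. A picture is of the moment at which its call begins: read the wrist's pose just before it. calibration takes no time and is no camera call.
- robot.finish_job(): hands the job in, once; it reports no verdict.
Trained networks look in the newest picture that a camera, given by its name, has taken for a name from the list of things; names that differ only in an ending like _2 or _b are one class to them, and where a whole thing is asked for, a point or a joint stands for the part that bears it (a point fixed in the world has none). Each returns a list of dicts, best first, with "p" (0 to 1); they miss things now and then, are a little off and sometimes report something else, mostly with a low value. They report only what shows in the picture. A call takes as long as a camera call. They do not tell look-alikes from the thing itself.
- robot.spot_in(name, camera): "box" ([left, top, right, bottom] in pixels, round what is visible of it).
The state is a dict: "t": time; "joints": joint angles; "joint_vel": joint speeds; "joint_torque": joint torques, N m; "tool_pos": TCP position; "ee_rot": TCP orientation; "force": force on the tool from outside, world axes, zero at the start; "torque": the same for the moment, N m; "grip_width": finger opening in m.
Only numpy, scipy, OpenCV 4.12 (cv2) and the standard library are available. Lean on these libraries where they do the work, as an engineer would, in place of code of your own. Each camera call takes 0.05 s, during which the arm holds its last target.

### The job

Close the glass key dish: lower the loose wooden cover (do not drop it) over the dish's upright stud so that it sits level on the rim, then put the wooden cap on the tip of the stud and press it down until it clicks past the catch and sits flush on the cover's neck. Keep pressing the cap down firmly after the click and finish like that, still pressing with the gripper, without letting go; leave the jewellery box, the lint brush and the shoehorn where they are.

Things in the scene. Friction and masses are not known exactly. Their poses are not given: they have to be found in the camera images.
- dish: Frosted glass dish of keys, fixed to the shelf, always upright (z up). Origin: centre of its underside, on the shelf top. Round, 136 mm across the outside of the rim, wall 5 mm. A steel stud stands up from the middle of its floor.
- dish_rim (a point): Point on the dish's axis at the height of its rim, 45 mm above the shelf; z up.
- stud_tip (a point): Top end of the stud, on the dish's axis, 108 mm above the shelf. Stud: 22.4 mm diameter up to 78 mm above the shelf, narrowing to 14.4 mm from 82 to 101 mm, then coned to 7 mm at the tip. Four spring-loaded steel balls in its sides, centres 93 mm above the shelf, 22.4 mm across them, are the catch of the cap.
- cover: Loose wooden cover, about 160 g, lying on the shelf right way up. Origin: centre of its underside; z up. Flat disc 148 mm diameter, 8 mm thick, with an upright neck in the middle. A 28 mm hole goes right through disc and neck; the stud passes with 2.8 mm to spare all round. On the dish its underside lies on the rim.
- cover_neck (a point): Centre of the neck's top end, 38 mm above the cover's underside (83 mm above the shelf once on the dish). The neck is round, 47 mm outer diameter, 8 to 38 mm above the underside, free all round: grip it there.
- cap: Loose wooden snap cap, about 50 g, standing on the shelf mouth down. Origin: centre of its underside (mouth); z up. Cylinder 40 mm diameter, 44 mm high, top closed. The mouth has a lip of 18 mm inner diameter, 5 mm high; above it the bore is 25 mm wide and ends 32 mm above the mouth.
- cap_top (a point): Centre of the cap's flat top, 44 mm above its mouth. Set loosely on the stud the cap stops on the balls, mouth about 14 mm above the neck. Pushing on takes 7 to 13 N at the hardest, about 11 mm above the neck; by about 8 mm the lip is past the balls, the force drops (click) and the cap is drawn down and lies flush on the neck, top 127 mm above the shelf. It can take 25 N there.
- jewel_box: Small dark wooden jewellery box with brass button latch, 100 x 140 x 54 mm, bystander. Origin: centre of its underside.
- lint_brush: Teal plastic lint brush lying flat, bystander. Head 100 x 46 x 21 mm reaching from the origin along +x, handle 120 mm along -x. Origin: underside, where the handle meets the head.
- shoehorn: Light wooden spoon-shaped shoehorn lying flat, bystander, along its x from -110 mm (knob) to +90 mm (scoop, 40 mm wide), up to 20 mm high. Origin: underside.
Things that resemble listed ones, but are neither listed nor needed, are in the scene too. There is more than one size of the cap; the job needs the smallest.

How it is judged:
By the outcome, as a careful person would: the job done as asked, in the order asked, and still so for the second after the job is handed in, while the arm keeps its last pose, push and grip.
It also fails if it takes over 51 s, if anything falls off the work surface, if the arm or the gripper's body presses on something with over 40 N, if the wrist force passes 120 N, or if a joint passes its speed limit or range.

## Working session

There is one attempt and no reset: what is moved stays moved. The work goes in short steps, Python scripts to look and compute and a tool call to move; the robot and the scene stay as the last step left them, time stands still between calls to the robot, and variables do not carry over. Pictures are saved under pics/ and viewed, and the job is handed in when it is done.

Besides the shell and the picture viewer there is one more tool, called by a JSON object that holds its "name" and its "arguments". carry_out: Moves the arm, as the interface text tells. Its arguments: {"type":"object","properties":{"series":{"type":"array","items":{"type":"object","properties":{"slide":{"type":"array","items":{"type":"number"}},"angular":{"type":"array","items":{"type":"number"}},"fingers":{"type":"number"}}}},"grip_force":{"type":"number"}},"required":["series"]}

```bash
ls; mkdir -p pics
python3 - <<'E'
from workcell import robot
import cv2
for n in("top","side"):
    im=robot.camera(n); cv2.imwrite(f"pics/{n}0.png",im)
    c=robot.calibration(n); print(n,c)
    for k in("dish","cover","cap","jewel_box","lint_brush","shoehorn","stud_tip"):
        print(k,[(round(d["p"],2),[round(x) for x in d["box"]]) for d in robot.spot_in(k,n)])
print(robot.calibration("wrist")); print(robot.read_state())
E
```

```text
pics
top {'intrinsics': array([[425.49209846,   0.        , 322.53494549],
       [  0.        , 425.49209846, 193.02601721],
       [  0.        ,   0.        ,   1.        ]]), 'xyz': array([ 0.43331065, -0.01089622,  1.14066233]), 'attitude': array([-2.98900056,  0.01857328, -1.54482812])}
dish [(0.58, [284, 198, 337, 255])]
cover [(0.69, [188, 215, 245, 269]), (0.29, [287, 198, 338, 250])]
cap [(0.89, [374, 243, 398, 262]), (0.8, [432, 248, 460, 272]), (0.75, [406, 223, 418, 240]), (0.32, [325, 101, 337, 171])]
jewel_box [(0.68, [205, 118, 267, 165]), (0.28, [325, 99, 339, 170])]
lint_brush [(0.95, [410, 112, 439, 189]), (0.35, [404, 222, 421, 238])]
shoehorn [(0.8, [327, 102, 338, 170])]
stud_tip [(0.73, [284, 196, 338, 249]), (0.35, [413, 110, 437, 188])]
side {'intrinsics': array([[368.01833937,   0.        , 316.85552692],
       [  0.        , 368.01833937, 204.17249902],
       [  0.        ,   0.        ,   1.        ]]), 'xyz': array([ 0.20005568, -0.4803454 ,  0.46967485]), 'attitude': array([-2.10948614,  0.02092373, -0.71626933])}
dish [(0.86, [237, 204, 303, 267])]
co
[... 770 characters left out ...]
0.00000000e+00,
         1.00000000e+00]])}
{'t': 0.8, 'joints': array([-9.32395392e-01,  2.55058203e-01,  1.08207595e-01, -1.42750525e-05,
       -1.42389715e+00, -2.84601714e-01]), 'joint_vel': array([-0.0010282 , -0.00266748,  0.00181643, -0.00191027,  0.00117917,
        0.00152429]), 'joint_torque': array([-7.35713475e-04, -3.86370099e+01,  2.38057870e+01,  5.36744893e+00,
       -2.55754867e-04,  3.36023007e-06]), 'tool_pos': array([ 0.19058145, -0.51591715,  0.23130605]), 'ee_rot': array([3.14156546e+00, 4.26523563e-05, 1.92459346e+00]), 'force': array([ 0.1887547 , -0.44296148, -0.43017035]), 'torque': array([-0.0101448 , -0.01666018,  0.02871255]), 'grip_width': 0.08526073908330613}
```

View pics/top0.png

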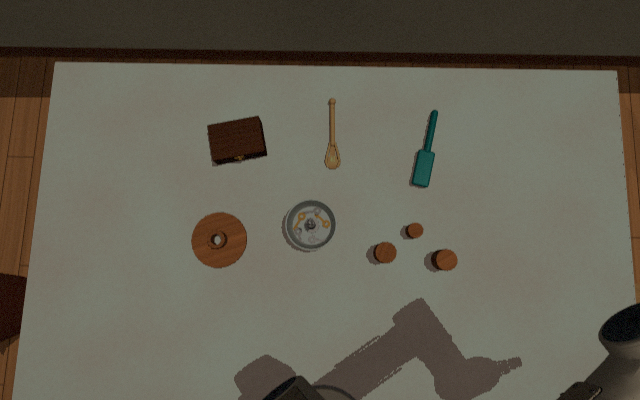

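View pics/side0.png

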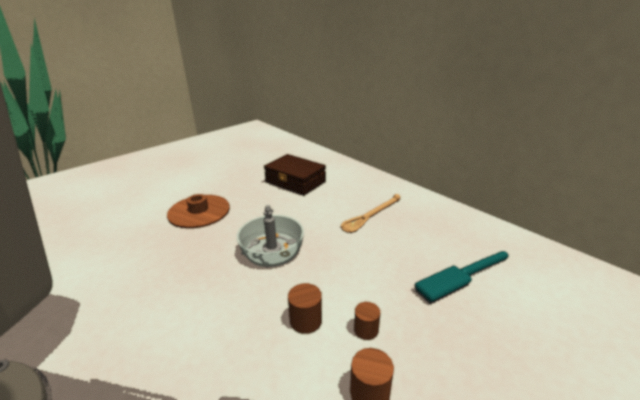

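The top picture shows the cap candidates at (385,253), (414,231) and (445,260). The smallest is (414,231), seen at (367,320) in the side view. The only cover is at (219,240) and the dish is at (311,225). Next I'll measure these and take a close crop.

```bash
cat > h.py <<'E'
import numpy as np,cv2
from scipy.spatial.transform import Rotation as R
from workcell import robot
def cam(n,st=None):
    c=robot.calibration(n);K=c["intrinsics"]
    if n=="wrist":
        st=st or robot.read_state();T=np.eye(4);T[:3,:3]=R.from_euler("xyz",st["ee_rot"]).as_matrix();T[:3,3]=st["tool_pos"]
        M=T@c["mount"];return K,M[:3,:3],M[:3,3]
    return K,R.from_euler("xyz",c["attitude"]).as_matrix(),c["xyz"]
def ray(C,uv,z):
    K,A,p=C;d=A@np.linalg.solve(K,[uv[0],uv[1],1]);return p+d*(z-p[2])/d[2]
def proj(C,X):
    K,A,p=C;q=(np.atleast_2d(X)-p)@A@K.T;return q[:,:2]/q[:,2:]
def circ(c,r,n=72):
    a=np.linspace(0,2*np.pi,n);return np.c_[c[0]+r*np.cos(a),c[1]+r*np.sin(a),np.full(n,c[2])]
def draw(im,C,c,r,col=(0,255,0)):
    cv2.polylines(im,[np.round(proj(C,circ(c,r))*8).astype(int)],True,col,1,cv2.LINE_AA,3)
E
python3 - <<'E'
from h import *
T=cam("top");S=cam("side")
im=cv2.imread("pics/top0.png")
# segment wood
hsv=cv2.cvtColor(im,cv2.COLOR_BGR2HSV)
m=((hsv[...,1]>110)&(hsv[...,2]>60)&(hsv[...,0]<25)).astype(np.uint8)
n,l,s,ce=cv2.connectedComponentsWithStats(m)
for i in range(1,n):
    if s[i,4]>80 and 200<s[i,1]<300: print(s[i],ce[i])
print(ray(T,(219,240),.008),ray(T,(218,240),.038))
for uv in((385,253),(414,231),(445,260)): print(ray(T,uv,.022))
print(ray(T,(311,225),.045))
# side
print("side cap",ray(S,(367,310),.044),ray(S,(305,293),.044),ray(S,(372,360),.044)); 
print("tip",ray(S,(268,208),.108),"cover",ray(S,(198,199),.038))
cr=cv2.resize(im[190:290,180:480],None,fx=2.6,fy=2.6,interpolation=cv2.INTER_CUBIC);cv2.imwrite("pics/crop1.png",cr)
E
```

```text
[ 191  213   56   55 2264] [218.67181979 239.70097173]
[408 223  15  15 177] [415.15254237 229.96610169]
[376 242  20  21 343] [385.4606414  252.24198251]
[436 249  21  22 350] [446.24285714 259.46571429]
[0.47414437 0.28683314 0.008     ] [0.47299733 0.28154912 0.038     ]
[ 0.45099778 -0.15195524  0.022     ]
[ 0.50990722 -0.22733446  0.022     ]
[ 0.43706093 -0.30661631  0.022     ]
[0.51721935 0.04138664 0.045     ]
side cap [ 0.51126866 -0.22513622  0.044     ] [ 0.46434558 -0.13412756  0.044     ] [ 0.45182323 -0.28804381  0.044     ]
tip [0.51483314 0.03370992 0.108     ] cover [0.4769096  0.28130984 0.038     ]
```

View pics/crop1.png

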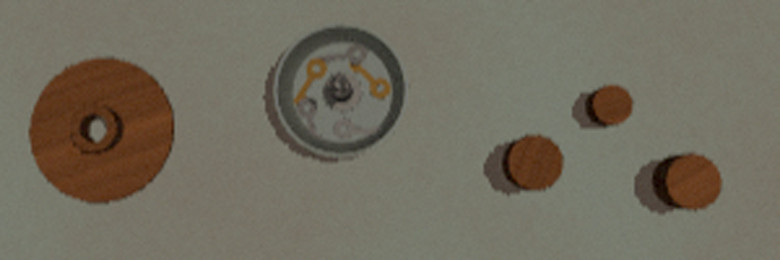

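The small cap at (414,231) measures about 39 mm across, which fits the 40 mm one. Both cameras agree on its position, about (0.51, -0.226). I'll turn the tool to yaw π and go over the caps for a close look.

{"name": "carry_out", "arguments": {"series": [{"slide":[0,0,0],"angular":[0,0,-0.122],"fingers":1},{"slide":[10,20,0],"angular":[0,0,-0.122],"fingers":1},{"slide":[10,30,0],"angular":[0,0,-0.122],"fingers":1},{"slide":[0,35,5],"angular":[0,0,-0.122],"fingers":1},{"slide":[0,35,5],"angular":[0,0,-0.122],"fingers":1},{"slide":[0,35,5],"angular":[0,0,-0.122],"fingers":1},{"slide":[0,35,5],"angular":[0,0,-0.122],"fingers":1},{"slide":[0,35,5],"angular":[0,0,-0.122],"fingers":1},{"slide":[0,30,5],"angular":[0,0,-0.122],"fingers":1},{"slide":[0,20,5],"angular":[0,0,-0.122],"fingers":1}]}}

```text
t: 1.63
tool_pos: [0.331, -0.2748, 0.1942]
ee_rot: [-3.139, 0.001, -3.108]
force: [-0.8, 0.7, -0.6]
grip_width: 0.0856
```

{"name": "carry_out", "arguments": {"series": [{"slide":[-36,10,5],"angular":[0,0,0.02],"fingers":1},{"slide":[-38,10,5],"angular":[0,0,0.01],"fingers":1},{"slide":[-38,10,5],"angular":[0,0,0],"fingers":1},{"slide":[-36,10,5],"angular":[0,0,0],"fingers":1},{"slide":[-25,5,5],"angular":[0,0,0],"fingers":1},{"slide":[0,0,0],"angular":[0,0,0],"fingers":1}]}}

```text
t: 2.13
tool_pos: [0.509, -0.2177, 0.1692]
ee_rot: [-3.139, 0.005, -3.125]
force: [-0.1, -0.8, 0.0]
grip_width: 0.0855
```

```bash
cat >> h.py <<'E'
def seen(name,labels):
    st=robot.read_state();im=robot.camera("wrist");C=cam("wrist",st);cv2.imwrite(f"pics/{name}_raw.png",im)
    print("tcp",st["tool_pos"].round(4),st["ee_rot"].round(3),"t",round(st["t"],2))
    for k in labels: print(k,[(round(d["p"],2),[round(x) for x in d["box"]]) for d in robot.spot_in(k,"wrist")])
    return im,C
E
python3 - <<'E'
from h import *
im,C=seen("w1",["cap"])
draw(im,C,(.51,-.227,.044),.02)
cv2.imwrite("pics/w1.png",im)
E
```

```text
tcp [ 0.509  -0.2177  0.1692] [-3.139  0.005 -3.125] t 2.13
cap [(0.97, [300, 163, 340, 208]), (0.67, [370, 72, 441, 137]), (0.58, [348, 226, 413, 300])]
```

View pics/w1.png

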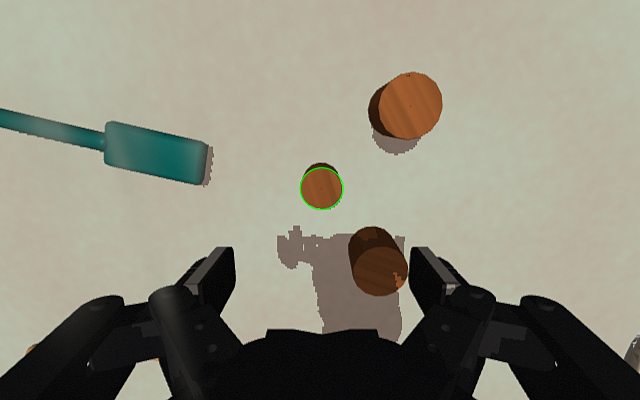

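The close view shows the small cap at (322,188). It matches a 40 mm circle at the measured position, and the two larger caps sit at (406,105) and (380,265). Next is the dish.

{"name": "carry_out", "arguments": {"series": [{"slide":[-2,36,-4],"angular":[0,0,-0.01],"fingers":1},{"slide":[-2,40,-4],"angular":[0,0,0],"fingers":1},{"slide":[-2,40,-4],"angular":[0,0,0],"fingers":1},{"slide":[-2,40,0],"angular":[0,0,0],"fingers":1},{"slide":[0,40,0],"angular":[0,0,0],"fingers":1},{"slide":[0,40,0],"angular":[0,0,0],"fingers":1},{"slide":[0,18,0],"angular":[0,0,0],"fingers":1},{"slide":[0,0,0],"angular":[0,0,0],"fingers":1}]}}

```text
t: 2.9
tool_pos: [0.5029, 0.0379, 0.1858]
ee_rot: [-3.139, 0.009, -3.129]
force: [0.1, -0.7, 0.4]
grip_width: 0.0851
```

Run:
```python
from h import *
im,C=seen("w2",["dish","stud_tip"])
draw(im,C,(.516,.040,.045),.068)
draw(im,C,(.516,.040,.045),.063)
draw(im,C,(.516,.040,.108),.0035,(0,0,255));draw(im,C,(.516,.040,.078),.0112,(0,0,255))
cv2.imwrite("pics/w2.png",im)
```

```text
tcp [0.5029 0.0379 0.1858] [-3.139  0.009 -3.129] t 2.9
dish [(0.62, [239, 128, 370, 262])]
stud_tip [(0.97, [236, 129, 377, 259])]
```

View pics/w2.png

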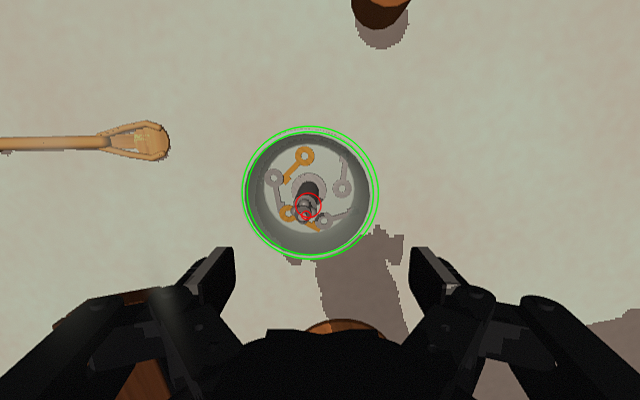

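Run:
```python
from h import *
im=cv2.imread("pics/w2_raw.png")
st=robot.read_state();C=cam("wrist",st)
cr=cv2.resize(im[115:275,225:395],None,fx=3.5,fy=3.5,interpolation=cv2.INTER_CUBIC)
cv2.imwrite("pics/w2z.png",cr)
```

```text
(no output)
```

View pics/w2z.png

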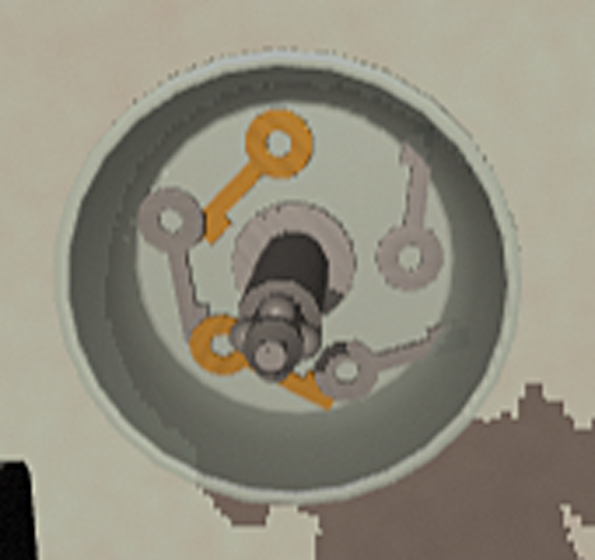

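Run:
```python
from h import *
from scipy.optimize import least_squares
C=cam("wrist")
def ext(c,r,z):
    p=proj(C,circ((c[0],c[1],z),r,180));return np.r_[p.min(0),p.max(0)]
for r,b in((.068,[241.3,129.3,373.3,258.7]),(.063,[244.4,134,369.6,254.4])):
    s=least_squares(lambda c:ext(c,r,.045)-b,[.516,.04]);print(s.x,s.fun.round(1))
print("tip",ray(C,(302.1,216.1),.108))
```

```text
[0.51873558 0.03884441] [-2.1 -1.2  2.   1.8]
[0.51901632 0.03832255] [-0.5 -1.   0.5  1.3]
tip [0.51915092 0.03776853 0.108     ]
```

The dish axis fits at (0.519, 0.038): the rim and the stud tip at pixel (302,216) agree to 1 mm. Now on to the cover.

{"name": "carry_out", "arguments": {"series": [{"slide":[4,38,0],"angular":[0,-0.01,-0.01],"fingers":1},{"slide":[4,40,0],"angular":[0,0,0],"fingers":1},{"slide":[4,40,0],"angular":[0,0,0],"fingers":1},{"slide":[4,40,5],"angular":[0,0,0],"fingers":1},{"slide":[4,40,10],"angular":[0,0,0],"fingers":1},{"slide":[4,36,10],"angular":[0,0,0],"fingers":1},{"slide":[3,6,5],"angular":[0,0,0],"fingers":1},{"slide":[0,0,0],"angular":[0,0,0],"fingers":1}]}}

```text
t: 3.72
tool_pos: [0.4769, 0.269, 0.1552]
ee_rot: [-3.138, 0.024, 3.138]
force: [0.1, 0.2, -0.1]
grip_width: 0.0854
```

Run:
```python
from h import *
im,C=seen("w3",["cover"])
cv2.imwrite("pics/w3z.png",im)
```

```text
tcp [0.4769 0.269  0.1552] [-3.138  0.024  3.138] t 3.72
cover [(0.59, [258, 140, 400, 273])]
```

View pics/w3z.png

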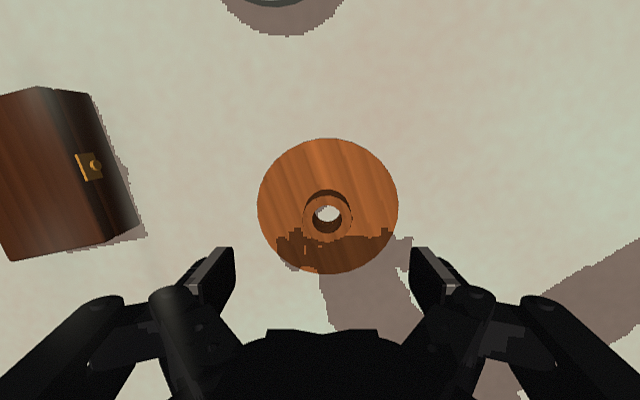

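Run:
```python
from h import *
from scipy.optimize import least_squares
C=cam("wrist");im=cv2.imread("pics/w3_raw.png")
hsv=cv2.cvtColor(im,cv2.COLOR_BGR2HSV)
m=((hsv[...,1]>120)&(hsv[...,0]<20)).astype(np.uint8)
n,l,s,ce=cv2.connectedComponentsWithStats(m)
for i in range(1,n):
    if s[i,4]>500:print(s[i])
def ext(c,r,z):
    p=proj(C,circ((c[0],c[1],z),r,180));return np.r_[p.min(0),p.max(0)]
f=least_squares(lambda c:ext(c,.074,.008)-[257.3,138,398.7,274],[.474,.282]);print(f.x,f.fun.round(1))
for c,col in((f.x,(0,255,0)),):
    draw(im,C,(*c,.008),.074,col);draw(im,C,(*c,.038),.0235,col);draw(im,C,(*c,.038),.014,col)
cv2.imwrite("pics/w3f.png",cv2.resize(im[130:285,245:410],None,fx=3.6,fy=3.6,interpolation=cv2.INTER_CUBIC))
```

```text
[    0    91   125   170 12167]
[  257   139   141   135 14692]
[0.47529604 0.2864719 ] [-0.7 -0.5  0.7  0.8]
```

View pics/w3f.png

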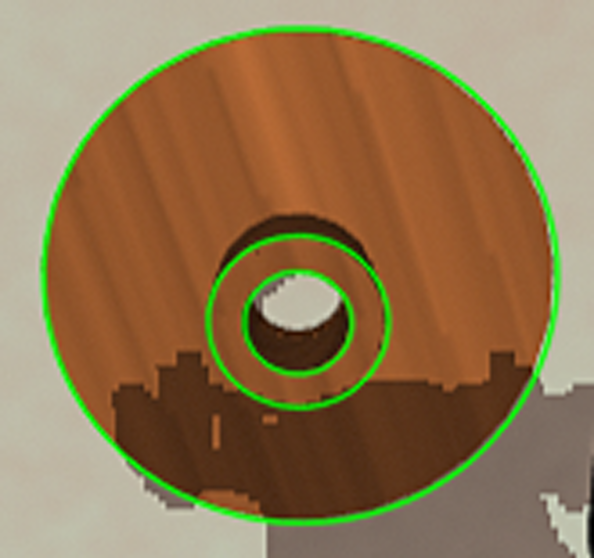

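The fit overlays exactly, with the cover at (0.4753, 0.2865) and the neck at about pixel (327,216). I'll level the tool, centre over the neck and descend partway.

{"name": "carry_out", "arguments": {"series": [{"slide":[2,17,10],"angular":[-0.003,0.024,0],"fingers":1},{"slide":[0,0,30],"angular":[0,0,0],"fingers":1},{"slide":[0,0,35],"angular":[0,0,0],"fingers":1},{"slide":[0,0,20],"angular":[0,0,0],"fingers":1},{"slide":[0,0,0],"angular":[0,0,0],"fingers":1}]}}

```text
t: 4.23
tool_pos: [0.4832, 0.2777, 0.0652]
ee_rot: [3.135, 0.01, 3.125]
force: [-1.0, -0.7, -0.2]
grip_width: 0.0857
```

Run:
```python
from h import *
im,C=seen("w4",[])
draw(im,C,(.4753,.2865,.038),.0235);draw(im,C,(.4753,.2865,.008),.074)
cv2.imwrite("pics/w4.png",im)
```

```text
tcp [0.4832 0.2777 0.0652] [3.135 0.01  3.125] t 4.23
```

View pics/w4.png

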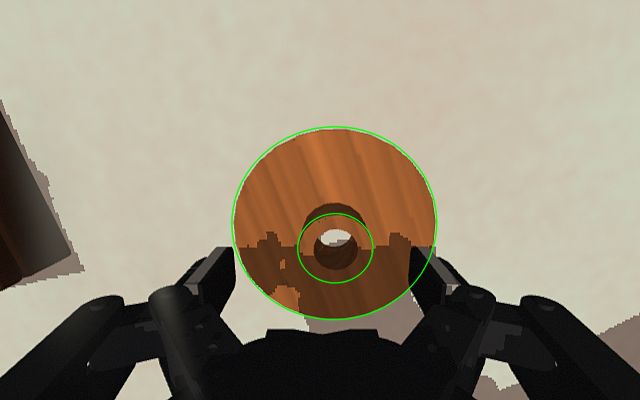

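{"name": "carry_out", "arguments": {"series": [{"slide":[8,9,0],"angular":[0.006,0.01,-0.016],"fingers":1},{"slide":[0,0,0],"angular":[0,0,0],"fingers":1},{"slide":[0,0,0],"angular":[0,0,0],"fingers":1}]}}

```text
t: 4.53
tool_pos: [0.4791, 0.2862, 0.0724]
ee_rot: [3.137, 0.007, 3.139]
force: [1.0, -0.6, 0.4]
grip_width: 0.0851
```

{"name": "carry_out", "arguments": {"series": [{"slide":[4,0,15],"angular":[0.004,0.007,0],"fingers":1},{"slide":[0,0,15],"angular":[0,0,0],"fingers":1},{"slide":[0,0,10],"angular":[0,0,0],"fingers":1}]}}

```text
t: 4.78
tool_pos: [0.4797, 0.2897, 0.0395]
ee_rot: [3.131, 0.012, 3.14]
force: [-0.5, 0.3, -0.0]
grip_width: 0.085
```

Run:
```python
from h import *
s=robot.read_state();print(s["tool_pos"].round(4),s["ee_rot"].round(4),s["joint_vel"].round(3))
```

```text
[0.4797 0.2897 0.0395] [3.1315 0.0119 3.1404] [ 0.001  0.112 -0.128  0.004  0.271  0.   ]
```

{"name": "carry_out", "arguments": {"series": [{"slide":[4,-3,0],"angular":[0.01,0.012,0],"fingers":1},{"slide":[0,0,0],"angular":[0,0,0],"fingers":1}]}}

```text
t: 4.95
tool_pos: [0.4753, 0.2862, 0.0394]
ee_rot: [-3.14, -0.002, 3.141]
force: [0.4, -0.5, 0.1]
grip_width: 0.0855
```

{"name": "carry_out", "arguments": {"series": [{"slide":[0,0,0],"angular":[0,0,0],"fingers":1}]}}

```text
t: 5.03
tool_pos: [0.4755, 0.2863, 0.0402]
ee_rot: [-3.141, -0.001, 3.141]
force: [-0.1, -0.3, 0.0]
grip_width: 0.0852
```

{"name": "carry_out", "arguments": {"series": [{"slide":[0,0,8],"angular":[0,0,0],"fingers":1},{"slide":[0,0,7],"angular":[0,0,0],"fingers":1},{"slide":[0,0,5],"angular":[0,0,0],"fingers":1},{"slide":[0,0,0],"angular":[0,0,0],"fingers":1},{"slide":[0,0,0],"angular":[0,0,0],"fingers":1}]}}

```text
t: 5.45
tool_pos: [0.4767, 0.2872, 0.0203]
ee_rot: [3.14, 0.002, 3.141]
force: [-0.3, 0.4, 0.0]
grip_width: 0.0853
```

{"name": "carry_out", "arguments": {"series": [{"slide":[1.5,-0.7,6],"angular":[0,0.002,0],"fingers":1},{"slide":[0,0,2.5],"angular":[0,0,0],"fingers":1},{"slide":[0,0,0],"angular":[0,0,0],"fingers":1}]}}

```text
t: 5.7
tool_pos: [0.4751, 0.2864, 0.0109]
ee_rot: [3.14, -0.0, 3.141]
force: [-1.0, -1.4, 0.7]
grip_width: 0.0853
```

Run:
```python
from h import *
im,C=seen("w5",[])
im2=robot.camera("side");cv2.imwrite("pics/s5.png",cv2.resize(im2[130:290,130:370],None,fx=3,fy=3))
draw(im,C,(.4753,.2865,.038),.0235)
cv2.imwrite("pics/w5.png",im)
```

```text
tcp [0.4751 0.2864 0.0109] [ 3.14  -0.     3.141] t 5.7
```

View pics/w5.png

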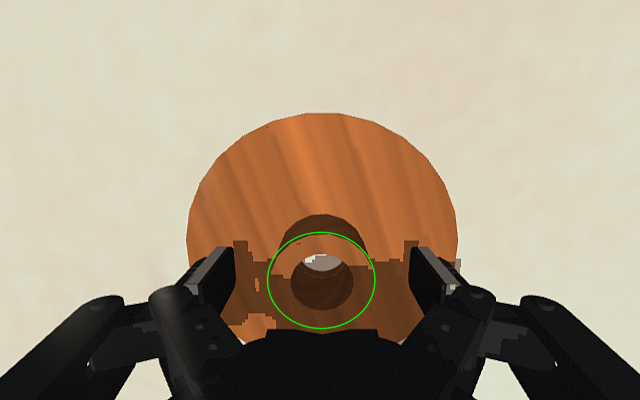

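View pics/s5.png

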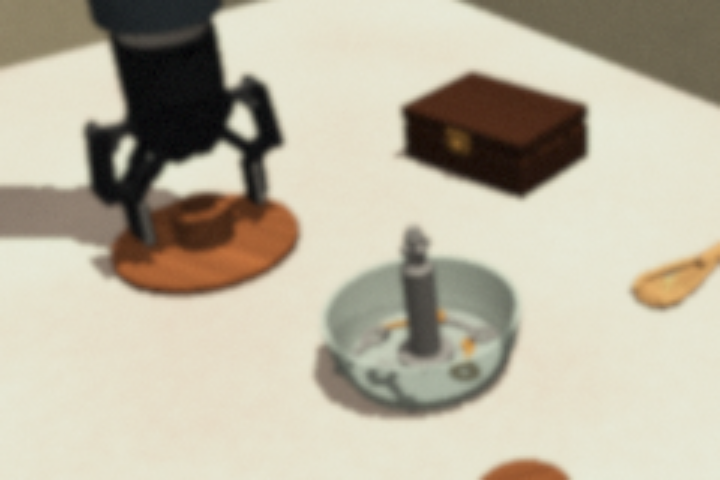

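The neck bore at (321,280) is centred between the pads, so I'll close on the neck.

{"name": "carry_out", "arguments": {"series": [{"slide":[0,0,0],"angular":[0,0,0],"fingers":0},{"slide":[0,0,0],"angular":[0,0,0],"fingers":0},{"slide":[0,0,0],"angular":[0,0,0],"fingers":0},{"slide":[0,0,0],"angular":[0,0,0],"fingers":0},{"slide":[0,0,0],"angular":[0,0,0],"fingers":0},{"slide":[0,0,0],"angular":[0,0,0],"fingers":0},{"slide":[0,0,0],"angular":[0,0,0],"fingers":0},{"slide":[0,0,0],"angular":[0,0,0],"fingers":0}], "grip_force": 60}}

```text
t: 6.47
tool_pos: [0.4756, 0.287, 0.0122]
ee_rot: [3.139, 0.001, 3.141]
force: [0.5, 0.1, 0.1]
grip_width: 0.0448
```

{"name": "carry_out", "arguments": {"series": [{"slide":[0,0,-6],"angular":[0,0,0],"fingers":0},{"slide":[0,0,-12],"angular":[0,0,0],"fingers":0},{"slide":[0,0,-20],"angular":[0,0,0],"fingers":0},{"slide":[0,0,-25],"angular":[0,0,0],"fingers":0},{"slide":[0,0,-25],"angular":[0,0,0],"fingers":0},{"slide":[0,0,-25],"angular":[0,0,0],"fingers":0},{"slide":[0,0,-20],"angular":[0,0,0],"fingers":0},{"slide":[0,0,-8],"angular":[0,0,0],"fingers":0},{"slide":[0,0,0],"angular":[0,0,0],"fingers":0},{"slide":[0,0,0],"angular":[0,0,0],"fingers":0}]}}

```text
t: 7.3
tool_pos: [0.4735, 0.2845, 0.1594]
ee_rot: [-3.14, -0.004, 3.14]
force: [0.4, 0.5, -2.6]
grip_width: 0.045
```

Run:
```python
from h import *
im,C=seen("w6",[])
im2=robot.camera("side");cv2.imwrite("pics/s6.png",cv2.resize(im2[80:290,130:370],None,fx=2.8,fy=2.8))
p=robot.read_state()["tool_pos"]
cv2.imwrite("pics/w6.png",im)
```

```text
tcp [0.4735 0.2845 0.1594] [-3.14  -0.004  3.14 ] t 7.3
```

View pics/w6.png

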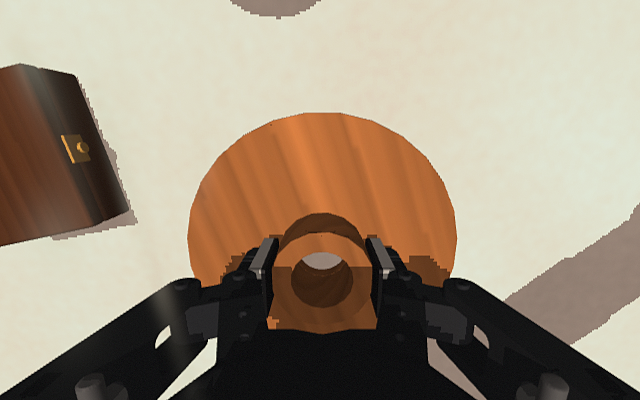

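View pics/s6.png

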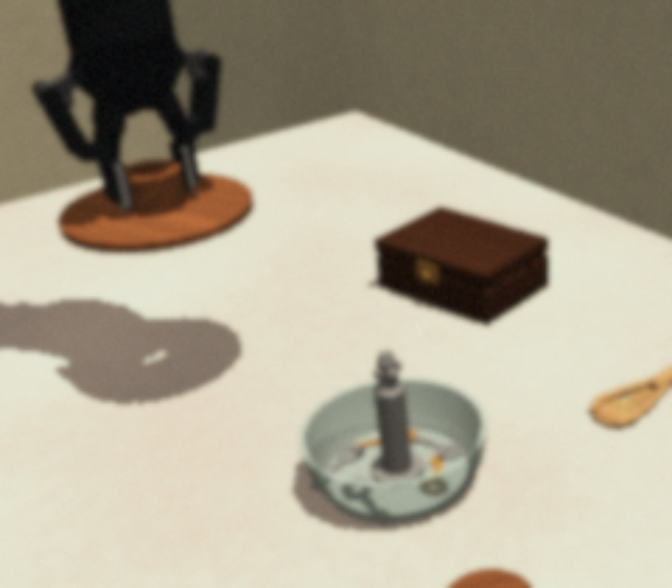

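The cover is gripped and level, with disc edges at x 188–457 in the wrist view. I'll compute its offset from the TCP and the drive needed.

Run:
```python
from h import *
from scipy.optimize import least_squares
st=robot.read_state();C=cam("wrist",st)
z=st["tool_pos"][2]-.0122+.008
def ext(c,z=z):
    p=proj(C,circ((c[0],c[1],z),.074,360));return np.r_[p.min(0)[0],p.max(0)[0],p.min(0)[1]]
f=least_squares(lambda c:ext(c)-[187.5,457.3,112],st["tool_pos"][:2])
print(f.x,f.fun,"off mm",(f.x-st["tool_pos"][:2])*1e3, "go",(np.array([.519,.038])-f.x)*1e3)
```

```text
[0.47231005 0.28595993] [-2.16686688  2.18922652  0.44933295] off mm [-0.80158746  1.78486601] go [  46.68994863 -247.95993385]
```

Run:
```python
from h import *
from scipy.optimize import least_squares
st=robot.read_state();C=cam("wrist",st)
def ext(c):
    p=proj(C,circ((c[0],c[1],c[2]),.074,360));return np.r_[p.min(0)[0],p.max(0)[0],p.min(0)[1]]
f=least_squares(lambda c:ext(c)-[187.5,457.3,112],np.r_[st["tool_pos"][:2],.155])
print((f.x-st["tool_pos"])*1e3)
im=cv2.imread("pics/w6_raw.png")
draw(im,C,f.x,.074);c=f.x+[0,0,.030];draw(im,C,c,.0235);draw(im,C,c,.014)
c=np.r_[st["tool_pos"][:2],st["tool_pos"][2]+.026];draw(im,C,c,.014,(255,0,0))
cv2.imwrite("pics/w6f.png",cv2.resize(im[100:340,170:480],None,fx=2.4,fy=2.4,interpolation=cv2.INTER_CUBIC))
```

```text
[-0.81351036  1.45844056 -6.88384182]
```

View pics/w6f.png

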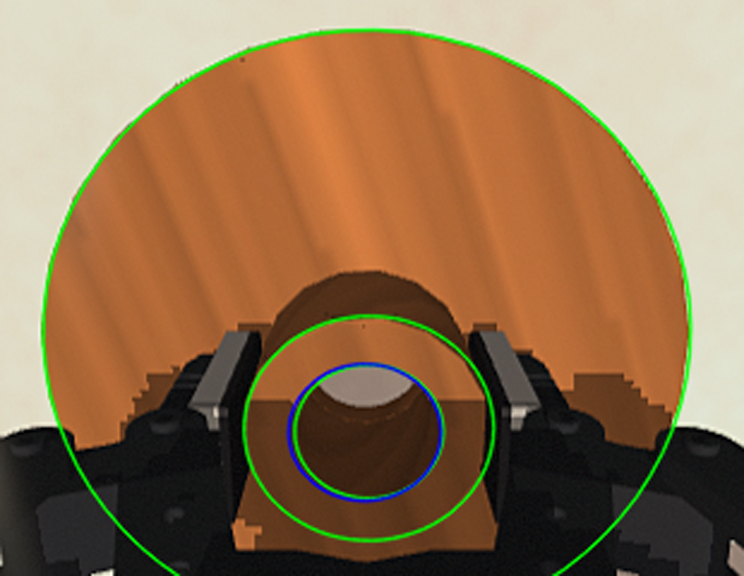

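{"name": "carry_out", "arguments": {"series": [{"slide":[-6,-25,0],"angular":[0,0,0],"fingers":0},{"slide":[-6,-32,0],"angular":[0,0,0],"fingers":0},{"slide":[-7,-35,0],"angular":[0,0,0],"fingers":0},{"slide":[-7,-35,0],"angular":[0,0,0],"fingers":0},{"slide":[-7,-35,0],"angular":[0,0,0],"fingers":0},{"slide":[-6,-30,0],"angular":[0,0,0],"fingers":0},{"slide":[-4,-20,0],"angular":[0,0,0],"fingers":0},{"slide":[0,-8,0],"angular":[0,0,0],"fingers":0},{"slide":[0,0,0],"angular":[0,0,0],"fingers":0},{"slide":[0,0,0],"angular":[0,0,0],"fingers":0}]}}

```text
t: 8.23
tool_pos: [0.5092, 0.0531, 0.1428]
ee_rot: [-3.127, -0.032, -3.141]
force: [-0.1, 0.2, -2.1]
grip_width: 0.0451
```

{"name": "carry_out", "arguments": {"series": [{"slide":[-6,-9,-2],"angular":[-0.014,-0.032,0],"fingers":0},{"slide":[-4,-6,0],"angular":[0,0,0],"fingers":0},{"slide":[0,0,0],"angular":[0,0,0],"fingers":0},{"slide":[0,0,0],"angular":[0,0,0],"fingers":0}]}}

```text
t: 8.57
tool_pos: [0.5182, 0.0407, 0.1422]
ee_rot: [-3.141, -0.005, -3.138]
force: [0.6, 0.8, -1.6]
grip_width: 0.0448
```

{"name": "carry_out", "arguments": {"series": [{"slide":[-1.6,-3.7,0],"angular":[0,-0.005,-0.003],"fingers":0},{"slide":[0,0,0],"angular":[0,0,0],"fingers":0}]}}

```text
t: 8.73
tool_pos: [0.5198, 0.0381, 0.1417]
ee_rot: [-3.141, -0.001, -3.133]
force: [-0.2, 0.8, -0.9]
grip_width: 0.0446
```

Run:
```python
from h import *
im,C=seen("w7",[])
draw(im,C,(.519,.038,.108),.0035,(0,0,255))
im2=robot.camera("side");cv2.imwrite("pics/s7.png",cv2.resize(im2[100:300,150:390],None,fx=2.8,fy=2.8))
cv2.imwrite("pics/w7.png",cv2.resize(im[100:340,170:480],None,fx=2.4,fy=2.4,interpolation=cv2.INTER_CUBIC))
```

```text
tcp [0.5198 0.0381 0.1417] [-3.141e+00 -1.000e-03 -3.133e+00] t 8.73
```

View pics/w7.png

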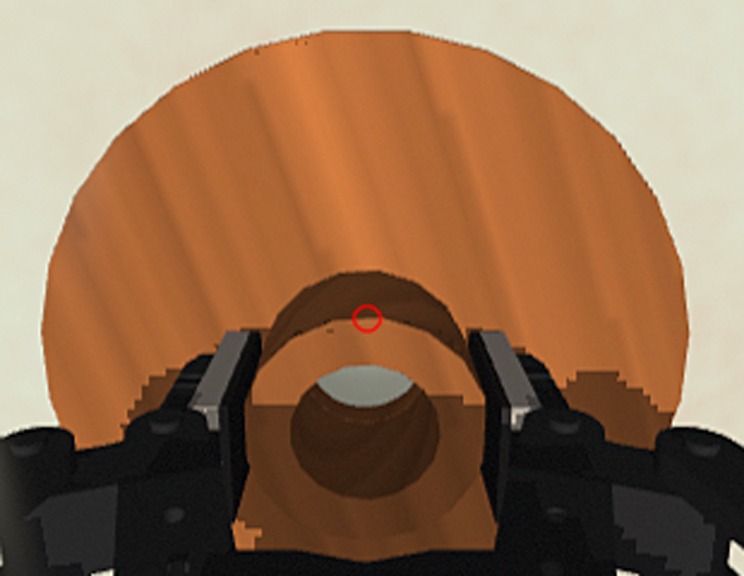

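View pics/s7.png

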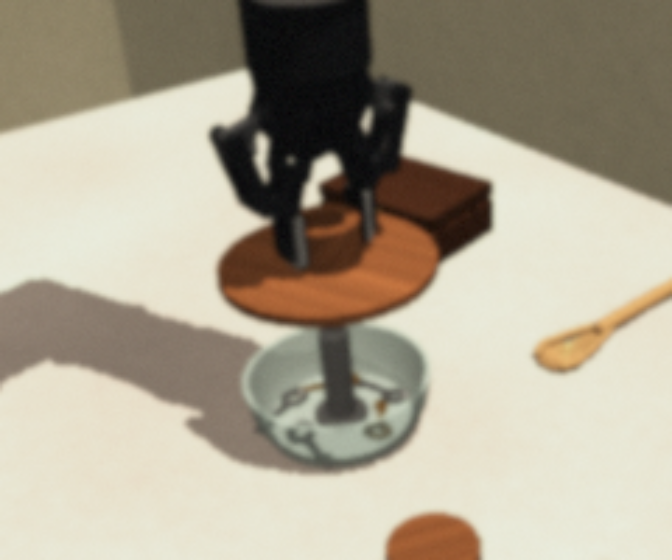

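{"name": "carry_out", "arguments": {"series": [{"slide":[0,-1,7],"angular":[0,0,-0.008],"fingers":0},{"slide":[0,0,7],"angular":[0,0,0],"fingers":0},{"slide":[0,0,7],"angular":[0,0,0],"fingers":0},{"slide":[0,0,6],"angular":[0,0,0],"fingers":0},{"slide":[0,0,0],"angular":[0,0,0],"fingers":0},{"slide":[0,0,0],"angular":[0,0,0],"fingers":0}]}}

```text
t: 9.33
tool_pos: [0.5189, 0.0377, 0.1109]
ee_rot: [-3.141, -0.003, -3.124]
force: [-0.7, 0.1, -1.5]
grip_width: 0.0444
```

{"name": "carry_out", "arguments": {"series": [{"slide":[-0.8,-0.5,5],"angular":[0,-0.003,0.01],"fingers":0},{"slide":[0,0,4],"angular":[0,0,0],"fingers":0},{"slide":[0,0,0],"angular":[0,0,0],"fingers":0},{"slide":[0,0,0],"angular":[0,0,0],"fingers":0}]}}

```text
t: 9.67
tool_pos: [0.5203, 0.0379, 0.1012]
ee_rot: [3.141, 0.001, -3.136]
force: [0.3, -0.1, -1.2]
grip_width: 0.0446
```

Run:
```python
from h import *
im,C=seen("w8",[])
p=robot.read_state()["tool_pos"]
cv2.imwrite("pics/w8.png",cv2.resize(im[220:340,250:400],None,fx=5,fy=5,interpolation=cv2.INTER_CUBIC))
```

```text
tcp [0.5203 0.0379 0.1012] [ 3.141e+00  1.000e-03 -3.136e+00] t 9.67
```

View pics/w8.png

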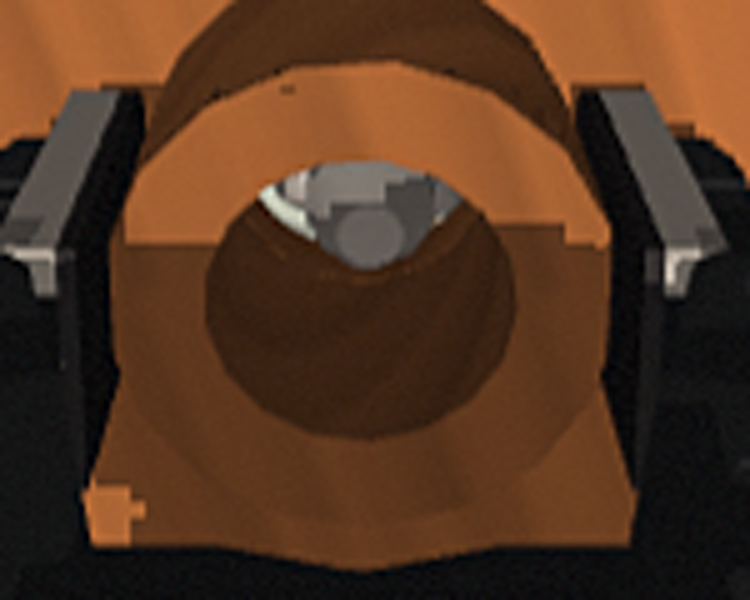

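Run:
```python
from h import *
C=cam("wrist");p=robot.read_state()["tool_pos"]
t=ray(C,(324,267),.108);print("tip",t)
for d in(.023,.0258):
    b=ray(C,(322.2,280),p[2]+d);print(d,b,(t-b)[:2]*1e3)
```

```text
tip [0.51887223 0.04122569 0.108     ]
0.023 [0.51980474 0.03929914 0.12417711] [-0.93250931  1.92654984]
0.0258 [0.5198169  0.03768898 0.12697711] [-0.94466913  3.53671362]
```

The tip shows in the bore at about (324,267), with the bore centre at (322,280). That means the cover should shift about 1 mm in -x and 2–3 mm in +y. I'll apply it, lower a little and re-check.

{"name": "carry_out", "arguments": {"series": [{"slide":[0.8,2,3],"angular":[0,0,0.005],"fingers":0},{"slide":[0,0,3],"angular":[0,0,0],"fingers":0},{"slide":[0,0,0],"angular":[0,0,0],"fingers":0},{"slide":[0,0,0],"angular":[0,0,0],"fingers":0}]}}

```text
t: 10.05
tool_pos: [0.5195, 0.0396, 0.095]
ee_rot: [-3.141, 0.002, -3.141]
force: [0.3, 0.3, -1.1]
grip_width: 0.0448
```

Run:
```python
from h import *
im,C=seen("w9",[])
p=robot.read_state()["tool_pos"];print(robot.read_state()["force"])
cv2.imwrite("pics/w9.png",cv2.resize(im[220:340,250:400],None,fx=5,fy=5,interpolation=cv2.INTER_CUBIC))
```

```text
tcp [0.5195 0.0396 0.095 ] [-3.141e+00  2.000e-03 -3.141e+00] t 10.05
[-0.21040386  0.20334844 -0.9654959 ]
```

View pics/w9.png

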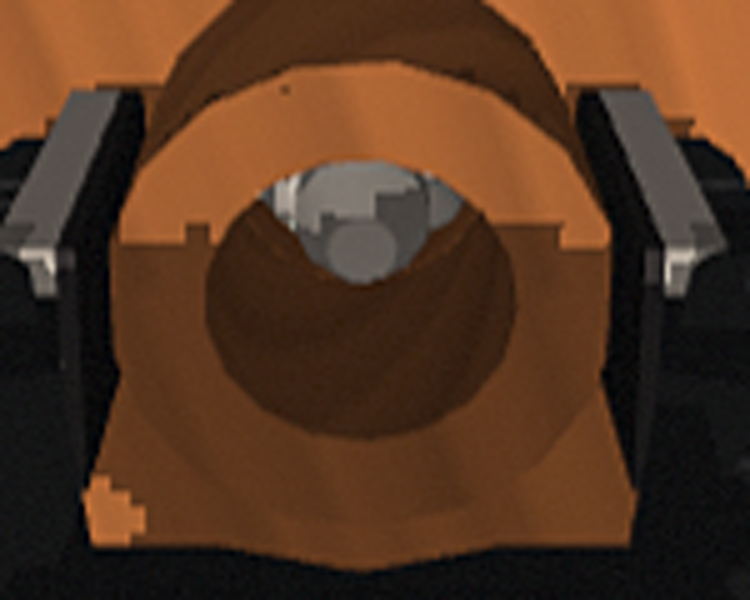

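Run:
```python
from h import *
C=cam("wrist");p=robot.read_state()["tool_pos"]
t=ray(C,(322.2,270),.108);print("tip",t)
for d in(.023,.0258):
    b=ray(C,(322.2,280),p[2]+d);print(d,b,(t-b)[:2]*1e3)
```

```text
tip [0.51891415 0.04129246 0.108     ]
0.023 [0.51891558 0.0410116  0.11792853] [-0.00142459  0.28085961]
0.0258 [0.51891858 0.03940447 0.12072853] [-0.00443029  1.88799008]
```

{"name": "carry_out", "arguments": {"series": [{"slide":[0,1,3],"angular":[0,0.002,0],"fingers":0},{"slide":[0,0,4],"angular":[0,0,0],"fingers":0},{"slide":[0,0,4],"angular":[0,0,0],"fingers":0},{"slide":[0,0,0],"angular":[0,0,0],"fingers":0},{"slide":[0,0,0],"angular":[0,0,0],"fingers":0}]}}

```text
t: 10.52
tool_pos: [0.5194, 0.0405, 0.0828]
ee_rot: [-3.141, -0.001, -3.141]
force: [-0.4, -0.1, -1.5]
grip_width: 0.0447
```

Run:
```python
from h import *
im,C=seen("w10",[])
print(robot.read_state()["force"],robot.read_state()["torque"])
cv2.imwrite("pics/w10.png",cv2.resize(im[220:340,250:400],None,fx=5,fy=5,interpolation=cv2.INTER_CUBIC))
```

```text
tcp [0.5194 0.0405 0.0828] [-3.141e+00 -1.000e-03 -3.141e+00] t 10.52
[ 0.64535265  0.03993784 -1.57378141] [ 0.03251506  0.02806669 -0.01529211]
```

View pics/w10.png

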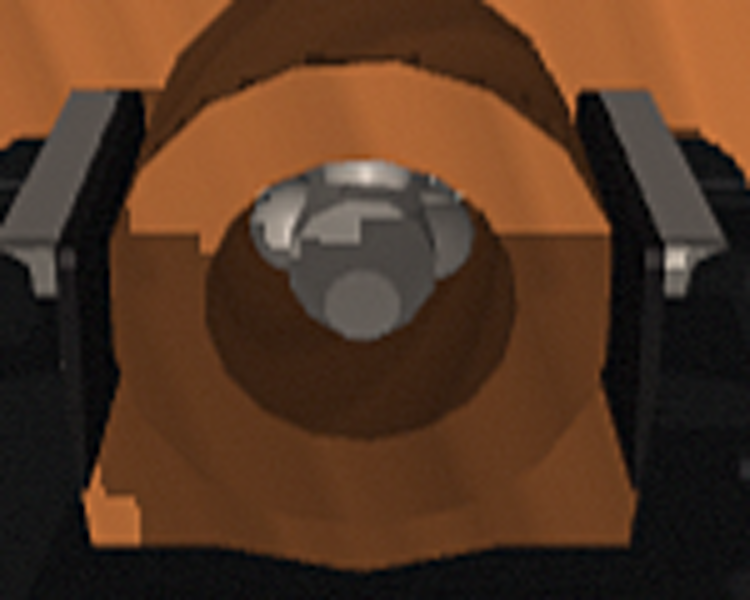

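The tip at crop (362,303) is concentric with the bore at (361,300), and there is no side force. I'll lower to just above the rim.

{"name": "carry_out", "arguments": {"series": [{"slide":[0,0,4],"angular":[0,0,0],"fingers":0},{"slide":[0,0,5],"angular":[0,0,0],"fingers":0},{"slide":[0,0,5],"angular":[0,0,0],"fingers":0},{"slide":[0,0,3],"angular":[0,0,0],"fingers":0},{"slide":[0,0,0],"angular":[0,0,0],"fingers":0},{"slide":[0,0,0],"angular":[0,0,0],"fingers":0}]}}

```text
t: 11.07
tool_pos: [0.5192, 0.0405, 0.0637]
ee_rot: [-3.141, -0.001, -3.141]
force: [-0.1, -0.4, -2.2]
grip_width: 0.0447
```

{"name": "carry_out", "arguments": {"series": [{"slide":[0,0,2],"angular":[0,0,0],"fingers":0},{"slide":[0,0,2],"angular":[0,0,0],"fingers":0},{"slide":[0,0,0],"angular":[0,0,0],"fingers":0},{"slide":[0,0,0],"angular":[0,0,0],"fingers":0}]}}

```text
t: 11.4
tool_pos: [0.5195, 0.0405, 0.0595]
ee_rot: [-3.141, -0.001, -3.141]
force: [0.4, -0.5, -1.4]
grip_width: 0.0448
```

{"name": "carry_out", "arguments": {"series": [{"slide":[0,0,1.2],"angular":[0,0,0],"fingers":0},{"slide":[0,0,0.8],"angular":[0,0,0],"fingers":0},{"slide":[0,0,0],"angular":[0,0,0],"fingers":0}]}}

```text
t: 11.65
tool_pos: [0.5197, 0.0406, 0.0576]
ee_rot: [-3.141, -0.0, -3.141]
force: [-0.0, 0.5, -1.2]
grip_width: 0.0451
```

{"name": "carry_out", "arguments": {"series": [{"slide":[0,0,1],"angular":[0,0,0],"fingers":0},{"slide":[0,0,0.5],"angular":[0,0,0],"fingers":0}]}}

```text
t: 11.82
tool_pos: [0.5199, 0.0405, 0.0572]
ee_rot: [-3.141, 0.001, -3.141]
force: [-1.7, 1.1, 2.8]
grip_width: 0.0452
```

Contact came at +2.8 N at the predicted height (TCP 0.0572). I'll release and go straight up.

{"name": "carry_out", "arguments": {"series": [{"slide":[0,0,0],"angular":[0,0,0],"fingers":0.7},{"slide":[0,0,0],"angular":[0,0,0],"fingers":1},{"slide":[0,0,0],"angular":[0,0,0],"fingers":1},{"slide":[0,0,0],"angular":[0,0,0],"fingers":1},{"slide":[0,0,0],"angular":[0,0,0],"fingers":1},{"slide":[0,0,-6],"angular":[0,0,0],"fingers":1}]}}

```text
t: 12.32
tool_pos: [0.5201, 0.0405, 0.0629]
ee_rot: [-3.141, 0.001, -3.141]
force: [0.1, -0.3, -0.4]
grip_width: 0.0855
```

{"name": "carry_out", "arguments": {"series": [{"slide":[0,0,-15],"angular":[0,0,0],"fingers":1},{"slide":[0,0,-25],"angular":[0,0,0],"fingers":1},{"slide":[0,0,-30],"angular":[0,0,0],"fingers":1},{"slide":[0,0,-30],"angular":[0,0,0],"fingers":1},{"slide":[0,0,-10],"angular":[0,0,0],"fingers":1},{"slide":[0,0,0],"angular":[0,0,0],"fingers":1}]}}

```text
t: 12.82
tool_pos: [0.5194, 0.0398, 0.1798]
ee_rot: [-3.139, -0.001, -3.141]
force: [-0.2, 0.0, 0.4]
grip_width: 0.0852
```

Run:
```python
from h import *
im,C=seen("w11",["cover","stud_tip"])
im2=robot.camera("side");cv2.imwrite("pics/s11.png",cv2.resize(im2[150:300,150:390],None,fx=2.8,fy=2.8))
cv2.imwrite("pics/w11.png",im)
```

```text
tcp [0.5194 0.0398 0.1798] [-3.139e+00 -1.000e-03 -3.141e+00] t 12.82
cover [(0.88, [246, 122, 399, 268])]
stud_tip [(0.77, [307, 191, 335, 226])]
```

View pics/w11.png

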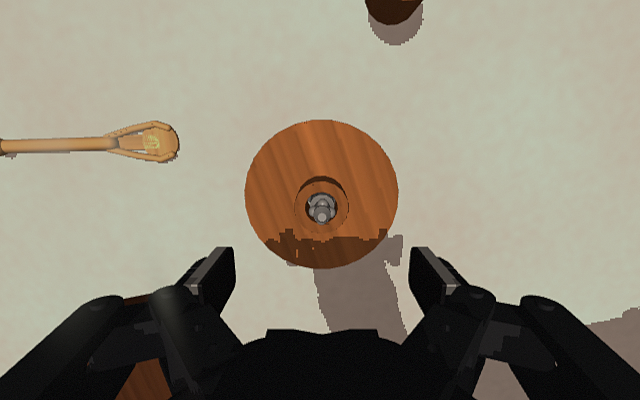

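View pics/s11.png

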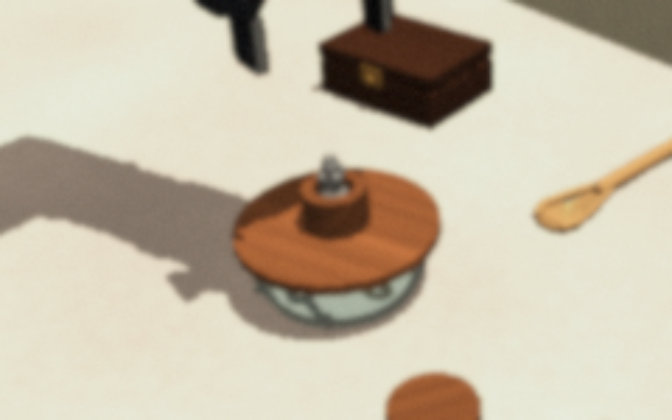

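The cover sits level on the rim and the stud comes through its neck (tip at (321,216) in the wrist view). Now back to the small cap.

{"name": "carry_out", "arguments": {"series": [{"slide":[0,-25,0],"angular":[0,0,0],"fingers":1},{"slide":[0,-35,0],"angular":[0,0,0],"fingers":1},{"slide":[0,-38,0],"angular":[0,0,0],"fingers":1},{"slide":[2,-40,0],"angular":[0,0,0],"fingers":1},{"slide":[2,-40,5],"angular":[0,0,0],"fingers":1},{"slide":[2,-38,5],"angular":[0,0,0],"fingers":1},{"slide":[0,-30,5],"angular":[0,0,0],"fingers":1},{"slide":[0,-15,0],"angular":[0,0,0],"fingers":1},{"slide":[0,0,0],"angular":[0,0,0],"fingers":1},{"slide":[0,0,0],"angular":[0,0,0],"fingers":1}]}}

```text
t: 13.85
tool_pos: [0.5024, -0.2314, 0.1435]
ee_rot: [-3.141, -0.038, -3.138]
force: [-0.2, 0.8, -0.2]
grip_width: 0.0854
```

Run:
```python
from h import *
im,C=seen("w12",["cap"])
cv2.imwrite("pics/w12.png",im)
```

```text
tcp [ 0.5024 -0.2314  0.1435] [-3.141 -0.038 -3.138] t 13.85
cap [(0.9, [286, 180, 329, 232]), (0.7, [358, 84, 437, 154])]
```

View pics/w12.png

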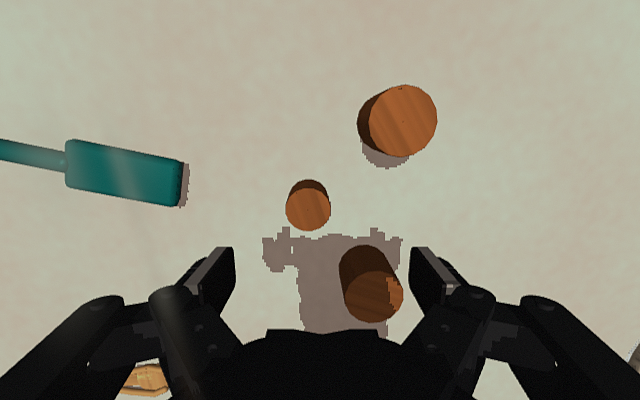

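Run:
```python
from h import *
from scipy.optimize import least_squares
C=cam("wrist");im=cv2.imread("pics/w12_raw.png")
g=im[170:245,275:345]
hsv=cv2.cvtColor(g,cv2.COLOR_BGR2HSV)
m=((hsv[...,1]>120)&(hsv[...,2]>130)&(hsv[...,0]<20)).astype(np.uint8)
n,l,s,ce=cv2.connectedComponentsWithStats(m);i=1+s[1:,4].argmax();print(s[i],ce[i]+[275,170])
c=ray(C,ce[i]+[275,170],.044);print(c)
f=im.copy();draw(f,C,c,.02);cv2.imwrite("pics/w12f.png",cv2.resize(f[170:245,275:345],None,fx=7,fy=7,interpolation=cv2.INTER_CUBIC))
```

```text
[  11   19   44   42 1240] [305.71612903 209.49112903]
[ 0.51270925 -0.2263744   0.044     ]
```

View pics/w12f.png

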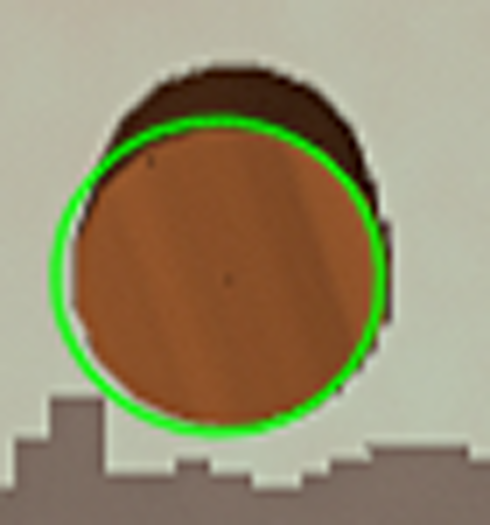

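{"name": "carry_out", "arguments": {"series": [{"slide":[-9,5,0],"angular":[0,-0.038,0.003],"fingers":1},{"slide":[0,0,12],"angular":[0,0,0],"fingers":1},{"slide":[0,0,20],"angular":[0,0,0],"fingers":1},{"slide":[0,0,20],"angular":[0,0,0],"fingers":1},{"slide":[0,0,12],"angular":[0,0,0],"fingers":1},{"slide":[0,0,0],"angular":[0,0,0],"fingers":1},{"slide":[0,0,0],"angular":[0,0,0],"fingers":1}]}}

```text
t: 14.53
tool_pos: [0.5147, -0.2169, 0.0787]
ee_rot: [-3.141, 0.006, -3.127]
force: [0.6, -0.8, 0.3]
grip_width: 0.0852
```

{"name": "carry_out", "arguments": {"series": [{"slide":[2.5,-9.5,0],"angular":[0,0.006,0.014],"fingers":1},{"slide":[0,0,0],"angular":[0,0,0],"fingers":1},{"slide":[0,0,0],"angular":[0,0,0],"fingers":1}]}}

```text
t: 14.78
tool_pos: [0.5137, -0.2257, 0.081]
ee_rot: [-3.14, 0.002, -3.139]
force: [-1.3, 0.1, 0.1]
grip_width: 0.0857
```

Run:
```python
from h import *
im,C=seen("w13",["cap"])
draw(im,C,(.512,-.2265,.044),.02)
cv2.imwrite("pics/w13.png",im)
```

```text
tcp [ 0.5137 -0.2257  0.081 ] [-3.140e+00  2.000e-03 -3.139e+00] t 14.78
cap [(0.95, [362, 268, 423, 344]), (0.94, [295, 187, 354, 255]), (0.85, [392, 55, 511, 159])]
```

View pics/w13.png

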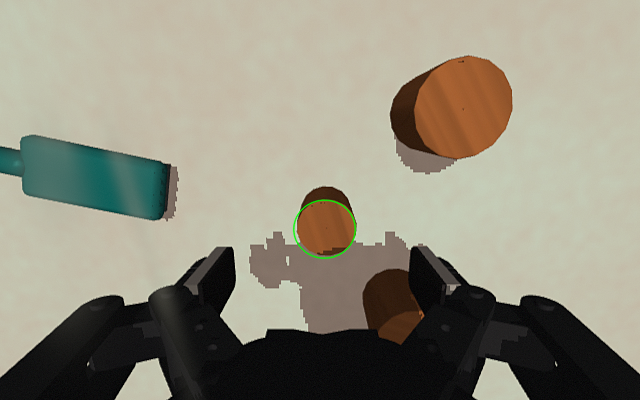

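{"name": "carry_out", "arguments": {"series": [{"slide":[1.5,-1,8],"angular":[0,0.002,0],"fingers":1},{"slide":[0,0,12],"angular":[0,0,0],"fingers":1},{"slide":[0,0,12],"angular":[0,0,0],"fingers":1},{"slide":[0,0,8],"angular":[0,0,0],"fingers":1},{"slide":[0,0,0],"angular":[0,0,0],"fingers":1},{"slide":[0,0,0],"angular":[0,0,0],"fingers":1}]}}

```text
t: 15.38
tool_pos: [0.5128, -0.2273, 0.0396]
ee_rot: [-3.14, 0.003, -3.14]
force: [-0.7, -0.8, 0.2]
grip_width: 0.0851
```

{"name": "carry_out", "arguments": {"series": [{"slide":[0.7,0.7,8],"angular":[0,0.003,0],"fingers":1},{"slide":[0,0,8],"angular":[0,0,0],"fingers":1},{"slide":[0,0,7],"angular":[0,0,0],"fingers":1},{"slide":[0,0,3],"angular":[0,0,0],"fingers":1},{"slide":[0,0,0],"angular":[0,0,0],"fingers":1}]}}

```text
t: 15.8
tool_pos: [0.5128, -0.2267, 0.012]
ee_rot: [-3.139, 0.002, -3.14]
force: [0.2, 0.6, 0.0]
grip_width: 0.0853
```

Run:
```python
from h import *
im,C=seen("w14",[])
draw(im,C,(.5120,-.2265,.044),.02)
cv2.imwrite("pics/w14.png",im)
```

```text
tcp [ 0.5128 -0.2267  0.012 ] [-3.139e+00  2.000e-03 -3.140e+00] t 15.8
```

View pics/w14.png

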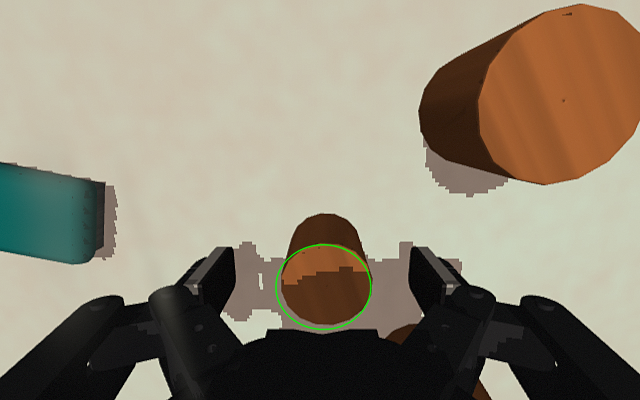

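The cap top at (326,286) is near the centre between the pads. I'll nudge 1 mm and close.

{"name": "carry_out", "arguments": {"series": [{"slide":[1.3,0,0],"angular":[0,0.002,0],"fingers":1},{"slide":[0,0,0],"angular":[0,0,0],"fingers":0},{"slide":[0,0,0],"angular":[0,0,0],"fingers":0},{"slide":[0,0,0],"angular":[0,0,0],"fingers":0},{"slide":[0,0,0],"angular":[0,0,0],"fingers":0},{"slide":[0,0,0],"angular":[0,0,0],"fingers":0},{"slide":[0,0,0],"angular":[0,0,0],"fingers":0},{"slide":[0,0,0],"angular":[0,0,0],"fingers":0},{"slide":[0,0,0],"angular":[0,0,0],"fingers":0}], "grip_force": 80}}

```text
t: 16.6
tool_pos: [0.5126, -0.2271, 0.014]
ee_rot: [-3.138, 0.003, -3.139]
force: [-0.1, 0.7, 0.8]
grip_width: 0.0379
```

{"name": "carry_out", "arguments": {"series": [{"slide":[0,0,-8],"angular":[0,0,0],"fingers":0},{"slide":[0,0,-20],"angular":[0,0,0],"fingers":0},{"slide":[0,0,-28],"angular":[0,0,0],"fingers":0},{"slide":[0,0,-30],"angular":[0,0,0],"fingers":0},{"slide":[0,0,-28],"angular":[0,0,0],"fingers":0},{"slide":[0,0,-20],"angular":[0,0,0],"fingers":0},{"slide":[0,0,-10],"angular":[0,0,0],"fingers":0},{"slide":[0,0,0],"angular":[0,0,0],"fingers":0},{"slide":[0,0,0],"angular":[0,0,0],"fingers":0}]}}

```text
t: 17.35
tool_pos: [0.5101, -0.2267, 0.1672]
ee_rot: [-3.139, -0.0, -3.14]
force: [0.4, -0.6, -1.9]
grip_width: 0.0381
```

Run:
```python
from h import *
im,C=seen("w15",[])
p=robot.read_state()["tool_pos"]
cv2.imwrite("pics/w15r.png",im)
draw(im,C,(p[0],p[1],p[2]+.030),.02)
cv2.imwrite("pics/w15.png",cv2.resize(im[200:350,220:430],None,fx=3.8,fy=3.8,interpolation=cv2.INTER_CUBIC))
```

```text
tcp [ 0.5101 -0.2267  0.1672] [-3.139 -0.    -3.14 ] t 17.35
```

View pics/w15.png

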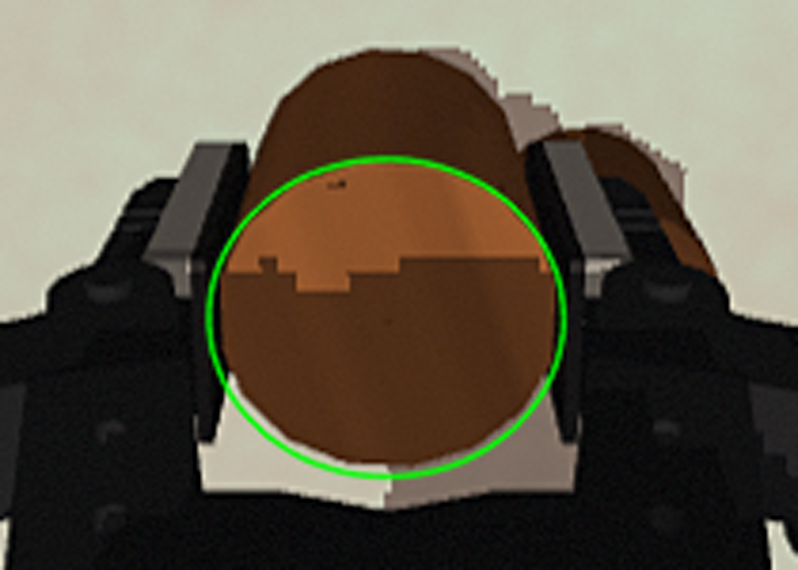

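Run:
```python
from h import *
C=cam("wrist");p=robot.read_state()["tool_pos"]
# neck bore centre (322.2,280) seen at +.0258 ; cap top centre (322.1,282.4) at +.030 ; also with camera 4 mm higher (z shift -.004)
for s in(0,-.003,-.005):
    a=ray(C,(322.2,280),p[2]+.0258+s);b=ray(C,(322.1,282.4),p[2]+.030+s);print(s,(a-p)*1e3,(b-p)*1e3,(b-a)[:2]*1e3)
```

```text
0 [-0.44974366 -0.12221158 25.8       ] [-0.39530525 -1.37608589 30.        ] [ 0.05443841 -1.25387431]
-0.003 [-0.4604299   1.58782509 22.8       ] [-0.4049253   0.36474404 27.        ] [ 0.0555046  -1.22308105]
-0.005 [-0.46755406  2.72784954 20.8       ] [-0.41133867  1.52529733 25.        ] [ 0.05621539 -1.20255221]
```

{"name": "carry_out", "arguments": {"series": [{"slide":[-2,25,0],"angular":[0,0,0],"fingers":0},{"slide":[-2,35,0],"angular":[0,0,0],"fingers":0},{"slide":[-2,38,0],"angular":[0,0,0],"fingers":0},{"slide":[-2,38,0],"angular":[0,0,0],"fingers":0},{"slide":[0,38,0],"angular":[0,0,0],"fingers":0},{"slide":[0,36,0],"angular":[0,0,0],"fingers":0},{"slide":[0,28,0],"angular":[0,0,0],"fingers":0},{"slide":[0,15,0],"angular":[0,0,0],"fingers":0},{"slide":[0,0,0],"angular":[0,0,0],"fingers":0},{"slide":[0,0,0],"angular":[0,0,0],"fingers":0}]}}

```text
t: 18.23
tool_pos: [0.5104, 0.036, 0.1521]
ee_rot: [-3.136, -0.025, 3.139]
force: [-0.1, 0.2, -0.7]
grip_width: 0.0382
```

{"name": "carry_out", "arguments": {"series": [{"slide":[-8,5,0],"angular":[-0.005,-0.025,-0.002],"fingers":0},{"slide":[0,0,0],"angular":[0,0,0],"fingers":0},{"slide":[0,0,0],"angular":[0,0,0],"fingers":0}]}}

```text
t: 18.48
tool_pos: [0.5169, 0.0389, 0.1493]
ee_rot: [-3.139, -0.005, 3.14]
force: [-0.2, 0.3, 0.5]
grip_width: 0.0379
```

{"name": "carry_out", "arguments": {"series": [{"slide":[-2.5,3,5],"angular":[-0.002,-0.005,0],"fingers":0},{"slide":[0,0,6],"angular":[0,0,0],"fingers":0},{"slide":[0,0,0],"angular":[0,0,0],"fingers":0},{"slide":[0,0,0],"angular":[0,0,0],"fingers":0}]}}

```text
t: 18.82
tool_pos: [0.5186, 0.0393, 0.1361]
ee_rot: [-3.14, -0.003, 3.136]
force: [0.7, -0.5, -0.3]
grip_width: 0.0384
```

Run:
```python
from h import *
im,C=seen("w16",[])
im2=robot.camera("side");cv2.imwrite("pics/s16.png",cv2.resize(im2[130:280,170:370],None,fx=4,fy=4,interpolation=cv2.INTER_CUBIC))
S=cam("side")
for z in(.108,.044+.053):print(proj(S,[.519,.040,z]))
im3=robot.camera("top")
cv2.imwrite("pics/w16.png",im)
```

```text
tcp [0.5186 0.0393 0.1361] [-3.140e+00 -3.000e-03  3.136e+00] t 18.82
[[267.93039705 205.96606119]]
[[268.43926821 210.85268563]]
```

View pics/s16.png

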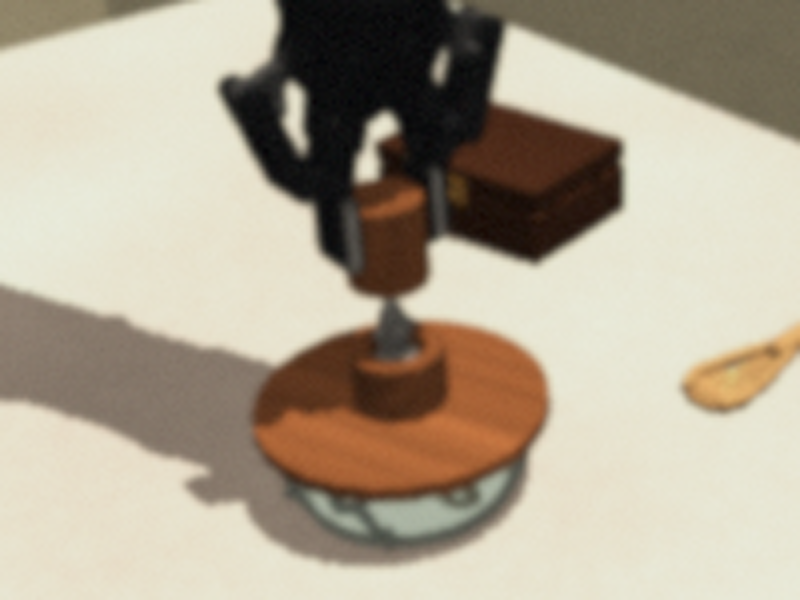

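View pics/w16.png

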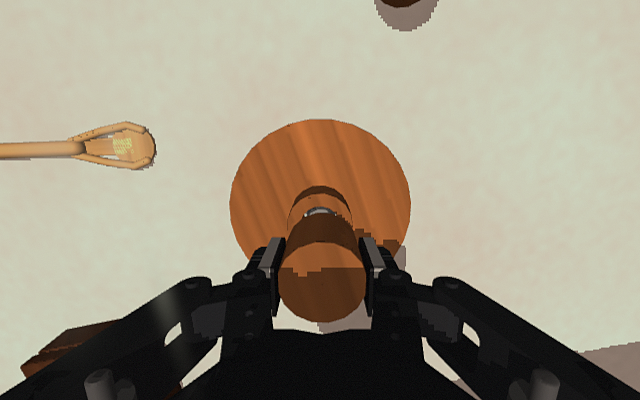

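The cap is directly over the stud tip: cap axis at 390, tip at 392 in the side crop. I'll make a final alignment and lower.

{"name": "carry_out", "arguments": {"series": [{"slide":[-0.8,2.8,2],"angular":[0,-0.003,-0.005],"fingers":0},{"slide":[0,0,4],"angular":[0,0,0],"fingers":0},{"slide":[0,0,4],"angular":[0,0,0],"fingers":0},{"slide":[0,0,0],"angular":[0,0,0],"fingers":0},{"slide":[0,0,0],"angular":[0,0,0],"fingers":0}], "grip_force": 100}}

```text
t: 19.38
tool_pos: [0.52, 0.0429, 0.1261]
ee_rot: [-3.141, 0.002, -3.141]
force: [0.5, -0.8, 0.3]
grip_width: 0.0375
```

{"name": "carry_out", "arguments": {"series": [{"slide":[0.4,-0.8,3],"angular":[0,0.002,0],"fingers":0},{"slide":[0,0,3],"angular":[0,0,0],"fingers":0},{"slide":[0,0,3],"angular":[0,0,0],"fingers":0},{"slide":[0,0,0],"angular":[0,0,0],"fingers":0}]}}

```text
t: 19.72
tool_pos: [0.5195, 0.0421, 0.1161]
ee_rot: [-3.141, 0.0, -3.141]
force: [0.7, 0.2, -0.5]
grip_width: 0.0376
```

{"name": "carry_out", "arguments": {"series": [{"slide":[0,0,1.5],"angular":[0,0,0],"fingers":0},{"slide":[0,0,1.5],"angular":[0,0,0],"fingers":0},{"slide":[0,0,1.5],"angular":[0,0,0],"fingers":0},{"slide":[0,0,0],"angular":[0,0,0],"fingers":0}]}}

```text
t: 20.05
tool_pos: [0.5195, 0.042, 0.111]
ee_rot: [-3.141, -0.0, -3.141]
force: [-0.2, 0.3, -0.3]
grip_width: 0.0376
```

Run:
```python
from h import *
im2=robot.camera("side");cv2.imwrite("pics/s17.png",cv2.resize(im2[130:280,170:370],None,fx=4,fy=4,interpolation=cv2.INTER_CUBIC))
print(robot.read_state()["force"])
```

```text
[-0.54517466 -0.05696868 -0.196916  ]
```

View pics/s17.png

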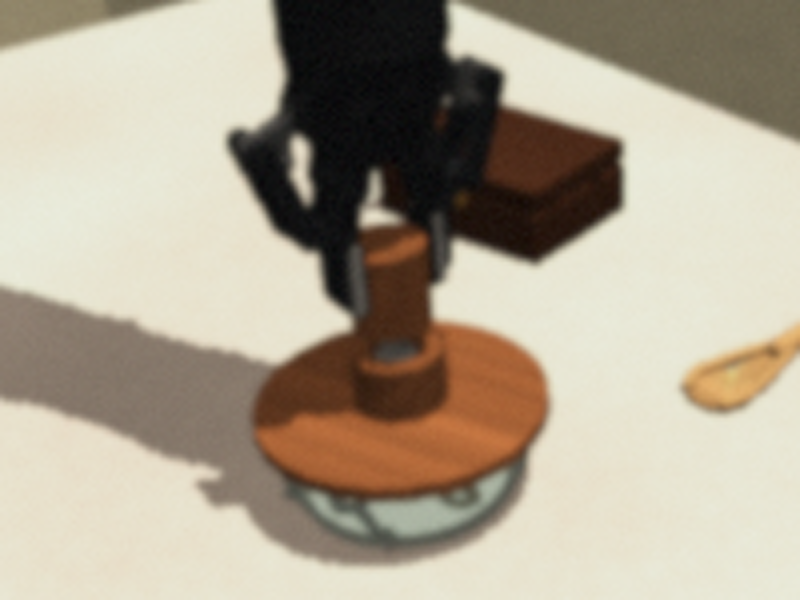

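The tip has entered the cap and there is no side force. Now pressing in small rows.

{"name": "carry_out", "arguments": {"series": [{"slide":[0,0,1.5],"angular":[0,0,0],"fingers":0},{"slide":[0,0,1.5],"angular":[0,0,0],"fingers":0}]}}

```text
t: 20.27
tool_pos: [0.5202, 0.0418, 0.1094]
ee_rot: [-3.14, 0.002, -3.14]
force: [-3.8, -0.3, 10.2]
grip_width: 0.0376
```

{"name": "carry_out", "arguments": {"series": [{"slide":[0,0,1.5],"angular":[0,0,0],"fingers":0},{"slide":[0,0,1.5],"angular":[0,0,0],"fingers":0}]}}

```text
t: 20.43
tool_pos: [0.5205, 0.0415, 0.1091]
ee_rot: [-3.139, 0.004, -3.14]
force: [-5.6, 0.3, 11.4]
grip_width: 0.0376
```

{"name": "carry_out", "arguments": {"series": [{"slide":[0,0,1.5],"angular":[0,0,0],"fingers":0},{"slide":[0,0,1.5],"angular":[0,0,0],"fingers":0}]}}

```text
t: 20.6
tool_pos: [0.5205, 0.0415, 0.1091]
ee_rot: [-3.139, 0.006, -3.139]
force: [-6.0, 1.0, 10.3]
grip_width: 0.0375
```

{"name": "carry_out", "arguments": {"series": [{"slide":[1.2,0,1.5],"angular":[-0.002,0.006,0],"fingers":0},{"slide":[0.3,0,2.2],"angular":[0,0,0],"fingers":0}]}}

```text
t: 20.77
tool_pos: [0.5204, 0.0415, 0.109]
ee_rot: [-3.141, 0.004, -3.137]
force: [-4.4, 0.2, 14.8]
grip_width: 0.0376
```

{"name": "carry_out", "arguments": {"series": [{"slide":[1.5,0,2.5],"angular":[0,0.004,0.003],"fingers":0}]}}

```text
t: 20.85
tool_pos: [0.5202, 0.0416, 0.1088]
ee_rot: [-3.141, 0.004, -3.139]
force: [-2.5, 0.7, 12.3]
grip_width: 0.0375
```

{"name": "carry_out", "arguments": {"series": [{"slide":[1.5,0,2.8],"angular":[0,0.004,0],"fingers":0}]}}

```text
t: 20.93
tool_pos: [0.5202, 0.0416, 0.1085]
ee_rot: [-3.141, 0.005, -3.139]
force: [-3.6, 0.5, 12.3]
grip_width: 0.0376
```

{"name": "carry_out", "arguments": {"series": [{"slide":[1.5,0,4],"angular":[0,0.004,0],"fingers":0}]}}

```text
t: 21.02
tool_pos: [0.5201, 0.0416, 0.1071]
ee_rot: [-3.141, 0.005, -3.138]
force: [-2.7, 0.6, 9.1]
grip_width: 0.0374
```

{"name": "carry_out", "arguments": {"series": [{"slide":[1,0,4],"angular":[0,0.003,0],"fingers":0}]}}

```text
t: 21.1
tool_pos: [0.5198, 0.0417, 0.1047]
ee_rot: [3.141, 0.004, -3.137]
force: [-2.2, -0.5, 4.3]
grip_width: 0.0378
```

Run:
```python
from h import *
im2=robot.camera("side");cv2.imwrite("pics/s18.png",cv2.resize(im2[160:260,200:340],None,fx=5.6,fy=5.6,interpolation=cv2.INTER_CUBIC))
im,C=seen("w18",[])
cv2.imwrite("pics/w18.png",cv2.resize(im[100:350,200:450],None,fx=2.4,fy=2.4,interpolation=cv2.INTER_CUBIC))
print(robot.read_state()["force"])
```

```text
tcp [0.5195 0.0417 0.1038] [ 3.141  0.004 -3.137] t 21.15
[0.25825582 0.70459751 2.41219045]
```

View pics/s18.png

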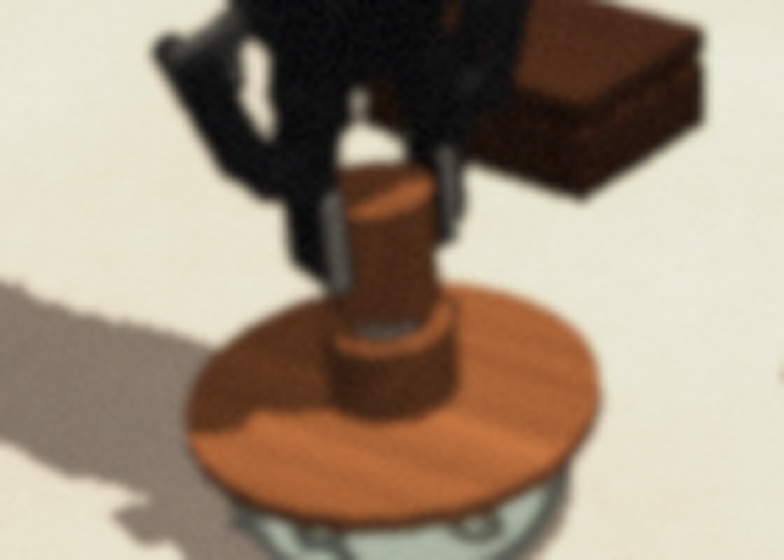

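View pics/w18.png

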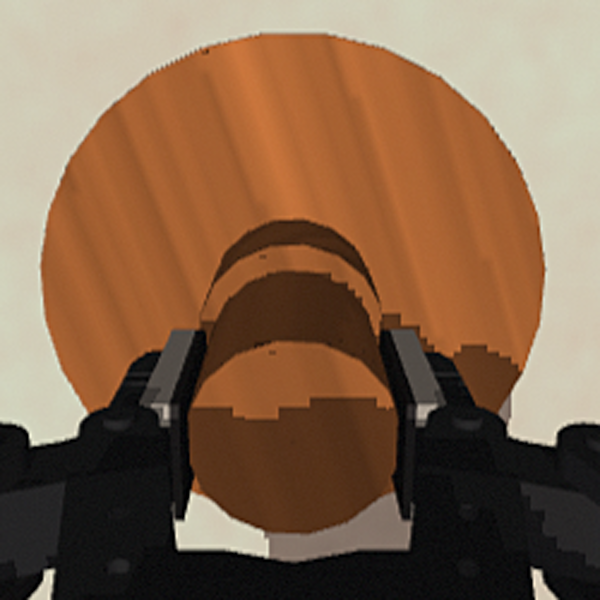

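The force peaked at about 15 N and then fell to 2–4 N as the TCP sank, so the cap clicked past the catch. I'll follow it down to the neck.

{"name": "carry_out", "arguments": {"series": [{"slide":[0,0,2],"angular":[0,0.004,0],"fingers":0},{"slide":[0,0,2],"angular":[0,0,0],"fingers":0}]}}

```text
t: 21.37
tool_pos: [0.5194, 0.0418, 0.0995]
ee_rot: [3.141, -0.001, -3.138]
force: [-0.2, -1.0, -5.1]
grip_width: 0.0379
```

{"name": "carry_out", "arguments": {"series": [{"slide":[0,0,1.5],"angular":[0,0,0],"fingers":0},{"slide":[0,0,1.5],"angular":[0,0,0],"fingers":0}]}}

```text
t: 21.53
tool_pos: [0.5192, 0.0418, 0.0967]
ee_rot: [3.141, -0.002, -3.137]
force: [-10.0, 3.0, 23.8]
grip_width: 0.0377
```

{"name": "carry_out", "arguments": {"series": [{"slide":[0,0,1.5],"angular":[0,0,0],"fingers":0}]}}

```text
t: 21.62
tool_pos: [0.5191, 0.0418, 0.0967]
ee_rot: [-3.141, -0.001, -3.137]
force: [-8.4, 1.2, 17.1]
grip_width: 0.0375
```

The cap is seated: TCP at 0.0967 puts the mouth at about 0.083, which is the neck height. I'll ease the side load and settle at a steady press of about 15 N.

{"name": "carry_out", "arguments": {"series": [{"slide":[0.8,0,1.4],"angular":[0,0,0],"fingers":0},{"slide":[0.6,0,1.4],"angular":[0,0,0],"fingers":0}]}}

```text
t: 21.78
tool_pos: [0.5191, 0.0418, 0.0967]
ee_rot: [-3.141, 0.003, -3.136]
force: [-3.3, 0.5, 9.5]
grip_width: 0.0378
```

Run:
```python
from h import *
im2=robot.camera("side");cv2.imwrite("pics/s19.png",cv2.resize(im2[160:260,200:340],None,fx=5.6,fy=5.6,interpolation=cv2.INTER_CUBIC))
im,C=seen("w19",[])
cv2.imwrite("pics/w19.png",im)
for n in("top",):
    cv2.imwrite("pics/top19.png",robot.camera(n))
s=robot.read_state();print(s["force"],s["torque"],s["tool_pos"])
```

```text
tcp [0.5191 0.0418 0.0968] [-3.141e+00  3.000e-03 -3.136e+00] t 21.83
[-2.42742081  0.32373866  9.4663809 ] [ 0.17605054  1.21660921 -0.02536036] [0.51906859 0.04185463 0.09675536]
```

View pics/s19.png

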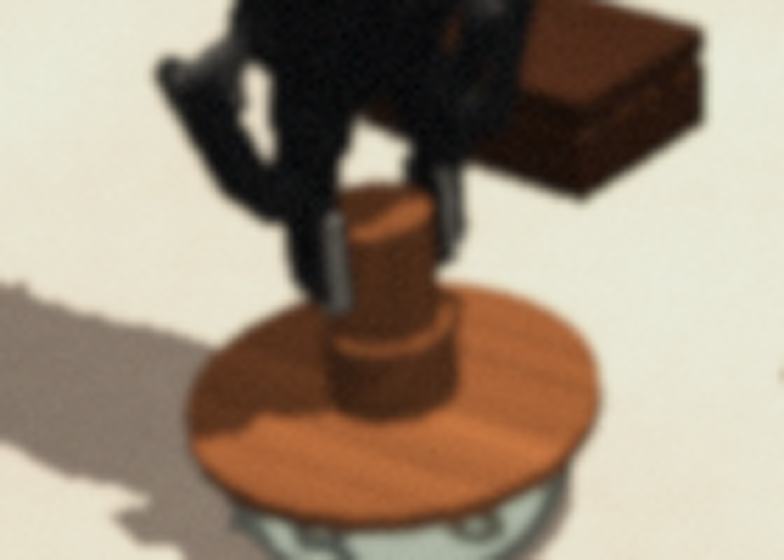

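View pics/w19.png

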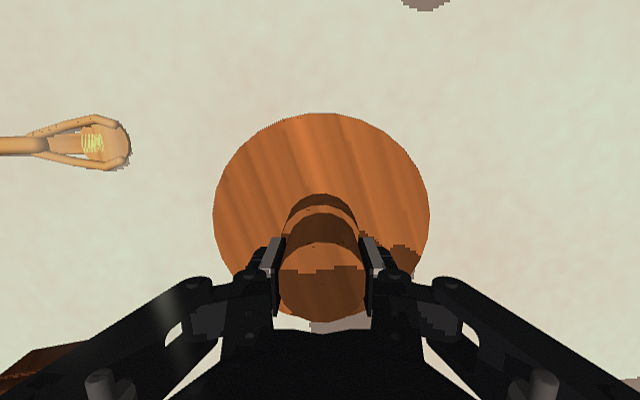

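View pics/top19.png

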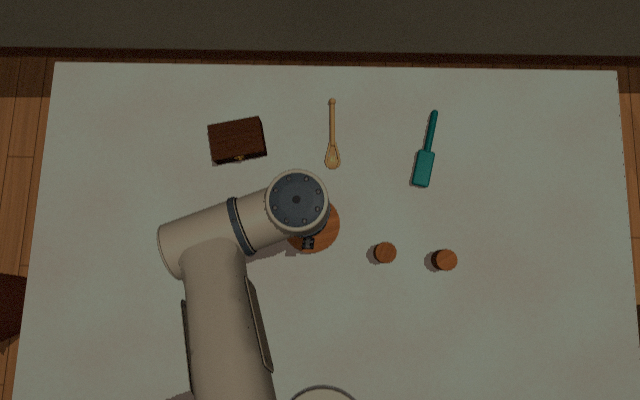

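The cap sits flush on the neck with no gap at (385,340) in the side crop, and the bystanders haven't moved. The press is 9.5 N, so I'll firm it up for the finish.

{"name": "carry_out", "arguments": {"series": [{"slide":[0.4,0,2.2],"angular":[0,0.002,0],"fingers":0},{"slide":[0.4,0,2.2],"angular":[0,0,0],"fingers":0}]}}

```text
t: 22.1
tool_pos: [0.5191, 0.0418, 0.0967]
ee_rot: [-3.141, 0.004, -3.135]
force: [-6.8, 1.4, 17.9]
grip_width: 0.0376
```

Run:
```python
from h import *
for i in range(3):
    robot.camera("side");s=robot.read_state();print(s["t"],s["force"].round(1),s["tool_pos"].round(4))
```

```text
22.15 [-6.4  0.9 15.6] [0.5191 0.0418 0.0967]
22.2 [-6.1  0.8 16.4] [0.5191 0.0418 0.0967]
22.25 [-6.7  2.  15.8] [0.5191 0.0418 0.0967]
```

Steady at about 16 N, firm and under the 25 N limit. Handing in.

Run:
```python
from workcell import robot
print(robot.finish_job()); s=robot.read_state();print(s["t"],s["force"].round(1),s["tool_pos"].round(4))
```

```text
the job is handed in; nothing more can be done
None
the job is handed in; nothing more can be done
```

The dish is closed. The cover was lowered by its neck onto the rim without dropping it and sits level. The smallest cap is on the stud, clicked past the catch and flush on the neck. I handed the job in at about 22 s, still gripping the cap and pressing down with about 16 N.

**Cover:** it touched the rim with 2.8 N at the expected height before I let go, and it looked level in the side view.

**Cap:** the push force peaked at about 15 N, slightly above the stated 7–13 N. It then dropped to 2–4 N and turned to a 5 N downward pull at the click. The tool stopped where the cap's mouth should meet the neck, and the side view shows no gap.

**Limits:**
- While seating, one press reading reached 23.8 N, just under the cap's 25 N.
- About 6 N of sideways force was left at the end, although the tool pose held steady.

**Bystanders:** the jewellery box, lint brush and shoehorn were where they started in the last top view.

**Disagreement:** the wrist camera's heights were 3–5 mm off, which left its sideways readings 1–3 mm apart. I set the final alignment from the stud tip seen inside the neck bore.

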